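Load a vial carrier into the feed chute of the incubator

ROBOT

A 7-joint arm with a two-finger parallel gripper is mounted at the origin on the work surface. World frame = base frame: x ahead of the robot, y to its left, z up, the work surface at z = 0. Lengths are in m, angles in rad, forces in N, time in s.
With the tool pointing down it reaches from about 0.4 to 0.85 m from the base axis. Payload 10.4 kg.
Tool frame: the origin (TCP) lies between the finger pads; the fingertips stand r.nose_length ahead of it and the grasp point (between the pads) lies 6 mm ahead of it (r.nose_length is the distance from the TCP to the fingertips, in m); z points along the fingers, x is the direction in which the jaws open and shut, and the axes are right-handed (so a half turn about z gives the same grasp; the last joint's range is limited). The gripper opens to 87 mm and grips with 3 to 60 N. Pads are 19 mm wide; open, the fingers measure 117 mm over their backs; the gripper's body (75 mm by 190 mm) begins 51 mm behind the grasp point.
Start: joints at [1.183, 0.332, -0.065, 1.46, 0.022, 1.35, -0.088], TCP at [0.223, -0.584, 0.248] pointing down, gripper open.
Joint ranges: [-2.6, 2.6], [-0.5, 2.12], [-1.47, 1.34], [0.16, 2.42], [-1.27, 4.41], [0.06, 2.06], [-2.6, 2.6]. Speed limits (rad/s): [2.22, 2.22, 2.79, 2.79, 3.14, 3.14, 3.14].

INTERFACE

Orientations are given as a unit quaternion [x, y, z, w].
In Python, from bench import r gives the robot as it stands. The module is installed in compiled form; this text tells all that it offers.
- The arm moves only by the shell command python3 -m creep 'ROWS' [OPENING] [FORCE]. ROWS is JSON, a list of rows, each an object of numbers: "x", "y", "z": the shift along the world's x, y, z in m; "spin": the turn about the world's z in degrees. In form: [{"x": .., "y": .., "z": .., "spin": ..}, ...]. A call has 1 to 12 rows; each row is the pose to reach, as a shift and turn from the pose commanded when the call began; what a row does not reach only later rows make up. A row lasts 1/8 s, in which the tool goes at most 62.5 mm and 10.7 degrees, less where a joint would pass 70% of its speed; a pose out of reach is approached as far as the arm can. A call with a gripper value outside its range is refused whole. OPENING is the finger opening in m, from 0 to 0.087, set as the call begins (- or left out, the last holds). The fingers move at their own pace and stop on an object; FORCE is the grip in N (left out, the last holds). Time passes only in rows, so rows that repeat a pose let the fingers close. It gives the time, the measured TCP pose, the force and the opening at its end, in the units of the state.
- r.read_state(): the state, without advancing time (a new reading comes with each control period).
- r.camera(name): name is "side" or "top"; returns a dict with "pixels" (480x640x3 uint8, blue, green, red), "z_map" (480x640 float32, m along the optical axis (not along the pixel's ray), 0 where there is no reading), "K" (3x3 intrinsics, pixels), "k1" (the pictures are not rectified: a ray, as slopes to the right and down, at radius r is drawn at 1 + k1 r^2 times it, then the intrinsics apply), "R" (3x3) and "t" (3): a world point X has camera coordinates R X + t. Camera axes: x right, y down, z forward; pixel columns grow to the right and rows downward; lengths in m; the calibration is good to about 2 mm. A picture is of the moment at which its call begins.
- r.close_job(): hands the job in, once; it reports no verdict.
The state is a dict: "time": time; "joint_positions": joint angles; "joint_vel": joint speeds; "joint_torque": joint torques, N m; "ee_pos": TCP position; "eef_rot": TCP orientation; "ft_force": force on the tool from outside, world axes, zero at the start; "torque": the same for the moment, N m; "width": finger opening in m.
Only numpy, scipy, OpenCV 4.12 (cv2) and the standard library are available. Lean on these libraries where they do the work, as an engineer would, in place of code of your own. Each camera call takes 0.05 s, during which the arm holds its last target. There are 200 camera calls.

TASK

Take the round vial carrier by its white cap, stand it in the flared upper end of the sloped chute and let go of it there. Then push it down along the chute's floor, through the drag of the white sprung side shoe, until it rests against the steel nose screw of the escapement stop. The screw is set differently every time, so find it by feel and ease the carrier on gently: the stop is delicate and must not be rammed. Do not tip the carrier over or lift it once it is going down, and leave the square carrier and everything else on the table where it is.

Things in the scene. Friction and masses are not known exactly. Their poses are not given: they have to be found in the camera images.
- carrier: the carrier to load: round grey plastic base, 44 mm diameter, 28 mm high, about 160 g, with a short glass vial (19 mm diameter, up to 48 mm) and a white cap (22 mm diameter, from 48 to 72 mm above the underside, rim 25 mm across at 48 to 51 mm). Stands on the table at the start. Origin: centre of its underside, z up along the vial
- bed: the chute's bed: open aluminium channel sloping 15 degrees, fixed. Origin on the floor surface, on its centre line, 78 mm above the table; x points down the slope, z is the floor's normal (up), y across. Floor from x = -130 to +130 mm; side walls rise 14 mm over it, 50 mm apart inside from x = -60 mm on. Friction holds the carrier wherever it is left: it does not slide by itself
- mouth (a point): middle of the flared loading end of the chute, on the floor, at x = -80 mm of the bed, axes as the bed's. The walls flare from 50 mm apart (20 mm downhill of this point) to 68 mm apart (40 mm uphill of it). Stand the carrier with its centre within 30 mm of this point along the slope
- shoe_lead (a point): start of the straight face of the sprung drag shoe, a white bar 3 to 13 mm above the floor on the +y side, at x = 27, y = 15 mm of the bed; a ramp leads in from x = -5, y = 24.5; straight on to x = 97. The carrier pushes it 4 mm outwards (spring 2 to 4 N) and is pressed on the -y wall, its centre then at y = -3 mm. Pushing it along takes 3 to 8 N here, by friction. Axes as the bed's
- stop: the escapement stop: steel plate across the channel, 34 mm wide, 1.5 to 25 mm above the floor, clamped on the -y wall between x = 95 and 110 mm of the bed (clamp up to 36 mm high). Origin on its uphill face, at floor level, on the centre line; axes as the bed's. A round nose screw (14 mm diameter, axis at y = -3, 14 mm above the floor) sticks out uphill by 3 to 23 mm, not measured: the carrier meets its flat tip. Over 20 N damages it
- square_carrier: the other carrier, NOT the one to load: square base 56 x 56 mm, 28 mm high, same grey plastic, same vial and white cap; too wide for the chute. Origin: centre of its underside
- spare_cap: loose white cap, 25 mm across, 24 mm high; bystander
- jar: amber glass jar, 64 mm across, 85 mm high; bystander
- beaker: clear beaker, 70 mm across, 90 mm high; bystander
- dish: shallow glass dish, 90 mm across, 16 mm high; bystander
- screwdriver: screwdriver lying on the table; bystander
- weight: brass weight, 36 mm across, 40 mm high; bystander
There are look-alikes about, which are no part of the job. Leave any green, turquoise or yellow look-alike of the carrier alone.

How it is judged:
By the outcome, as a careful person would: the job done as asked, in the order asked, and still so for the second after the job is handed in, with the robot touching nothing.
It also fails if it takes over 67 s, if anything falls off the work surface, if the arm or the gripper's body presses on something with over 40 N, if the wrist force passes 120 N, or if a joint passes its speed limit or range.

## Working session

There is one attempt and no reset: what is moved stays moved. The work goes in short steps, Python scripts to look and compute and a shell command to move; the robot and the scene stay as the last step left them, time stands still between calls to the robot, and variables do not carry over. Pictures are saved under pics/ and viewed, about 8 in all and at most 12, crops included, and the job is handed in when it is done.

```bash
mkdir -p pics
cat > h.py <<'E'
import numpy as np, cv2
from bench import r
def cam(n):
    c=r.camera(n); c['R']=np.array(c['R']);c['t']=np.array(c['t']);c['K']=np.array(c['K']);return c
def pts(c,uv):
    K=c['K'];d=np.array([c['k1'],0,0,0,0],float)
    return cv2.undistortPoints(np.array(uv,float).reshape(-1,1,2),K,d).reshape(-1,2)
def onplane(c,uv,z):
    s=pts(c,uv);rays=np.c_[s,np.ones(len(s))]@c['R'];o=-c['R'].T@c['t']
    return o+rays*((z-o[2])/rays[:,2])[:,None]
def depth(c,uv):
    s=pts(c,uv);u=np.round(np.array(uv)).astype(int).reshape(-1,2);z=c['z_map'][u[:,1],u[:,0]]
    return (np.c_[s,np.ones(len(s))]*z[:,None]-c['t'])@c['R']
def proj(c,X):
    X=np.atleast_2d(np.array(X,float));
    return cv2.projectPoints(X,cv2.Rodrigues(c['R'])[0],c['t'],c['K'],np.array([c['k1'],0,0,0,0],float))[0].reshape(-1,2)
E
python3 - <<'E'
from h import *
for n in('top','side'):
    c=cam(n);cv2.imwrite(f'pics/{n}0.png',c['pixels']);np.savez(f'{n}0.npz',**c)
    print(n,c['K'].tolist(),c['k1'],(-c['R'].T@c['t']).round(3),c['R'][2].round(3))
print(r.read_state(),r.nose_length)
E
```

```text
top [[533.0833489233326, 0.0, 316.36842791991415], [0.0, 533.0833489233326, 241.93447801737085], [0.0, 0.0, 1.0]] -0.018150723072156424 [ 0.411 -0.016  1.038] [ 0.147 -0.002 -0.989]
side [[623.7273794335358, 0.0, 322.1320135265794], [0.0, 623.7273794335358, 241.2171505004511], [0.0, 0.0, 1.0]] -0.15831751831272028 [0.392 0.914 0.667] [ 0.151 -0.845 -0.513]
{'time': 0.1, 'joint_positions': array([ 1.18339701,  0.33280195, -0.06469474,  1.46085854,  0.02157774,
        1.34987558, -0.08852732]), 'joint_vel': array([ 0.00056343, -0.00039489, -0.0017371 , -0.00238587, -0.00109973,
       -0.00049955, -0.00027483]), 'joint_torque': array([ 2.93715420e-03, -6.24546146e+01,  2.57460022e-02, -3.90716851e+01,
       -6.13193633e-02,  3.65263259e-02, -8.19286356e-06]), 'ee_pos': array([ 0.22286828, -0.58358284,  0.24683707]), 'eef_rot': array([ 8.23633578e-01, -5.67121979e-01, -5.24362519e-04, -3.39354692e-04]), 'ft_force': array([ 0.05004336, -0.55984813,  0.13437852]), 'torque': array([-0.0144292 ,  0.01890231,  0.03601792]), 'width': 0.08712656954853946} 0.025
```

View pics/top0.png

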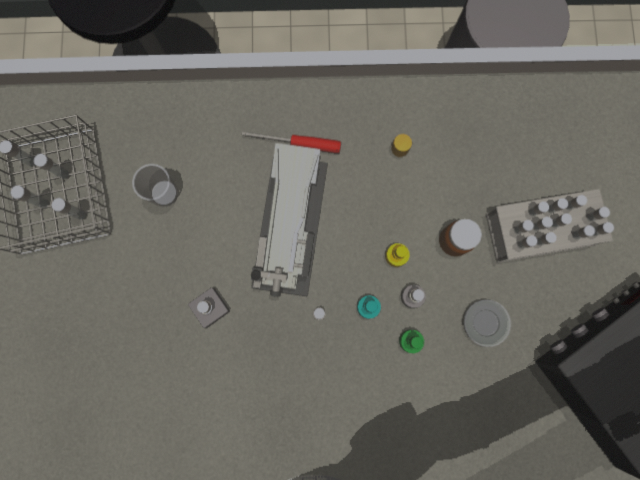

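View pics/side0.png

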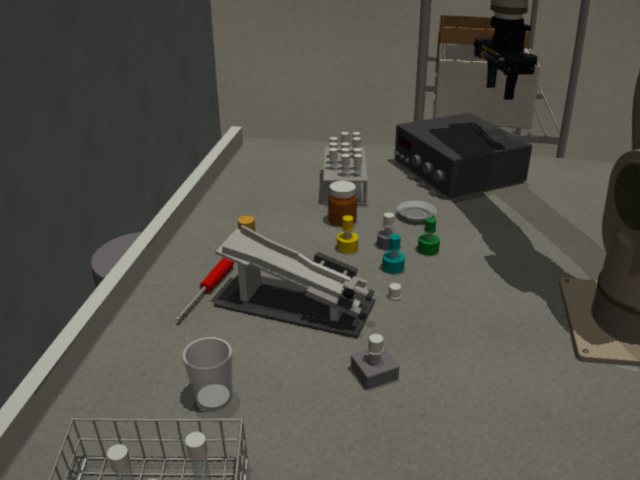

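The top view shows the round carrier's cap at (417,296) and the square carrier at (205,306). The chute's flared upper end is at about (297,150) and the stop at about (275,280), so downhill runs towards the robot.

```bash
cat > m.py <<'E'
from h import *
def ld(n): return dict(np.load(n+'0.npz'))
E
python3 - <<'E'
from m import *
c=ld('top');im=c['pixels']
def blob(x0,y0,x1,y1,th=150):
    m=(im[y0:y1,x0:x1].min(2)>th).astype(np.uint8)
    n,l,s,ce=cv2.connectedComponentsWithStats(m)
    return [(s[i].tolist(),(ce[i]+[x0,y0]).round(1).tolist()) for i in range(1,n) if s[i,4]>15]
for b in blob(398,280,432,312): print('cap',b,onplane(c,[b[1]],.072).round(4),depth(c,[b[1]]).round(4))
cr=im[130:300,240:345];cv2.imwrite('pics/chute.png',cv2.resize(cr,None,fx=4,fy=3.5,interpolation=cv2.INTER_CUBIC)) if 0 else cv2.imwrite('pics/chute.png',cv2.resize(cv2.rotate(cr,cv2.ROTATE_90_CLOCKWISE),None,fx=4.6,fy=4.6,interpolation=cv2.INTER_CUBIC))
s=ld('side');im2=s['pixels'][205:340,200:385];cv2.imwrite('pics/chs.png',cv2.resize(im2,None,fx=4.2,fy=4.2,interpolation=cv2.INTER_CUBIC))
# floor plane from depth
v,u=np.mgrid[140:300,245:330];uv=np.c_[u.ravel(),v.ravel()];P=depth(c,uv)
for row in range(145,295,10):
    q=P[(uv[:,1]==row)]
    print(row,' '.join(f'{z*1000:.0f}' for z in q[::4,2]))
# base of the carrier / depth around
E
```

```text
cap ([16, 10, 10, 11, 82], [418.4, 294.8]) [[ 0.4538 -0.1999  0.072 ]] [[ 0.4538 -0.1999  0.072 ]]
145 1 1038 0 1 1 1 1 -4 112 113 109 111 113 18 17 18 19 19 23 25 24 26
155 2 -3 1 -2 -0 -5 -2 7 123 106 107 103 105 106 106 107 109 111 120 2 -2 -2
165 -2 -2 -0 1 0 -0 1 101 118 100 102 102 104 103 100 105 105 119 101 6 7 2
175 0 -0 -4 -1 1 -2 -3 98 113 98 98 97 97 98 100 95 111 97 6 9 8 -1
185 3 2 2 -3 -2 2 9 8 104 95 92 92 94 93 92 96 92 6 8 10 3 1038
195 -3 4 1 1 2 1 9 7 87 88 87 87 89 87 89 103 7 7 9 8 -2 1
205 -1 -3 1 1 -0 10 10 96 83 80 83 83 83 84 83 99 8 12 3 -1 -5 0
215 -4 1 -1 -0 1 8 8 89 78 79 81 79 76 80 79 80 11 6 10 1 -0 1
225 3 -1 1 -1 -1 6 10 76 77 75 74 75 74 86 75 8 8 6 9 -1 1 1
235 -4 -1 1038 0 8 11 85 66 68 69 68 70 85 82 71 66 87 86 -1 -1 3 -1
245 -2 1 2 -3 68 72 1038 62 58 65 64 61 77 63 67 65 82 9 -1 -5 1 0
255 -3 3 0 59 65 7 59 57 58 60 59 60 70 58 57 76 81 7 -0 -1 -1 0
265 -2 1 -2 58 62 68 57 54 53 51 58 70 69 66 68 72 73 0 -0 -1 2 -0
275 0 0 84 85 75 72 72 76 74 74 74 51 48 52 8 69 10 0 1 -2 0 0
285 -0 -1 47 46 8 7 7 64 67 47 45 47 60 8 6 8 -0 -1 -0 -2 -3 0
```

View pics/chute.png

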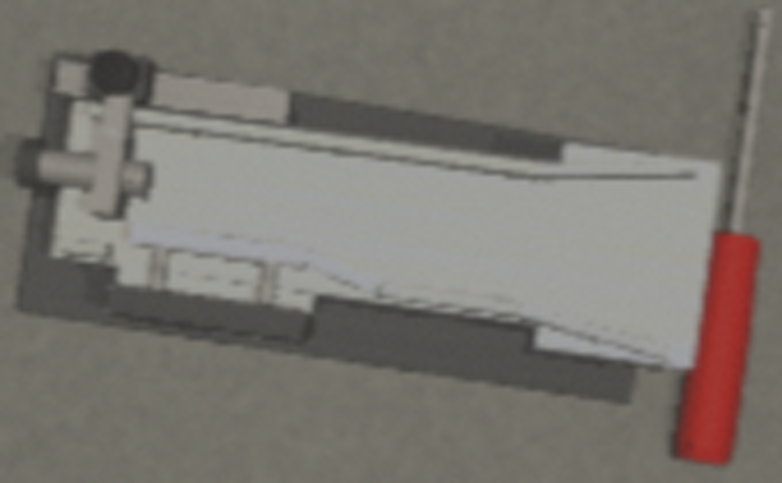

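View pics/chs.png

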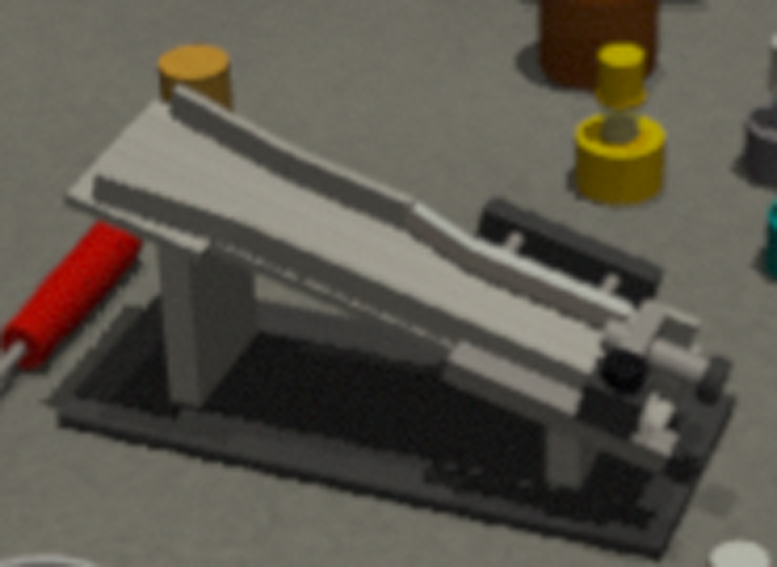

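```bash
cat >> m.py <<'E'
def rc(xr,yr): return [240+yr/4.6,299-xr/4.6]
def bedfit(c):
    poly=np.array([rc(*p) for p in [(180,150),(520,195),(690,190),(670,340),(540,305),(380,275),(310,245),(180,225)]])
    m=np.zeros((480,640),np.uint8);cv2.fillPoly(m,[poly.astype(np.int32)],1)
    v,u=np.nonzero(m);P=depth(c,np.c_[u,v]);P=P[(P[:,2]>.03)&(P[:,2]<.14)]
    for _ in range(6):
        A=np.c_[np.ones(len(P)),P[:,:2]];k=np.linalg.lstsq(A,P[:,2],rcond=None)[0];e=P[:,2]-A@k;P=P[abs(e)<3*e.std()+1e-4]
    return k,len(P),e.std()
E
python3 - <<'E'
from m import *
c=ld('top');k,n,s=bedfit(c);print(k,n,s,'slope',np.degrees(np.arctan(np.hypot(*k[1:]))),'yaw',np.degrees(np.arctan2(-k[2],-k[1])))
up=[rc(720,160),rc(693,368)];U=onplane(c,up,.1116);print('upper corners',U.round(4),np.linalg.norm(U[0]-U[1]))
kn=np.r_[onplane(c,[rc(540,178)],.0935),onplane(c,[rc(530,318)],.107)];print('kinks',kn.round(4),np.linalg.norm(kn[0,:2]-kn[1,:2]))
# edge direction: bed -y wall dark line at floor
d=lambda a:(onplane(c,[rc(*a[0])],a[2])[0],onplane(c,[rc(*a[1])],a[3])[0])
for a in [((150,128),(540,178),.055,.0935)]:
    p,q=d(a);print('wall yaw',np.degrees(np.arctan2(*(p-q)[[1,0]])),p,q)
yaw=np.radians(np.degrees(np.arctan2(-k[2],-k[1])))
# all points in bed frame
v,u=np.mgrid[135:300,240:345];P=depth(c,np.c_[u.ravel(),v.ravel()])
h=P[:,2]-(k[0]+P[:,:2]@k[1:])
for yw in [yaw]:
    d=np.array([np.cos(yw),np.sin(yw)]);l=np.array([d[1],-d[0]])*1
    l=np.array([-d[1],d[0]])
    xs=(.078-P[:,2]+h)/np.tan(np.radians(15))/np.cos(np.radians(15)) # along slope
    for lo,hi in [(-50,-30),(-30,-10),(-10,10),(20,40),(40,60),(60,80)]:
        q=(xs*1000>lo)&(xs*1000<hi)&(h>.009)&(h<.018);y=P[q,:2]@l
        print(lo,hi,'lat of wall tops',np.sort(y*1000).round(0).tolist())
E
```

```text
[-0.07968727  0.26464115 -0.04731829] 2496 0.0017468439482643083 slope 15.047511914742008 yaw 169.86254355786713
upper corners [[ 0.732   0.0535  0.1116]
 [ 0.7191 -0.028   0.1116]] 0.08250512553910877
kinks [[ 0.6638  0.0485  0.0935]
 [ 0.655  -0.0071  0.107 ]] 0.05620812228278736
wall yaw 170.71492010043457 [0.51311681 0.07309465 0.055     ] [0.66383142 0.04845448 0.0935    ]
-50 -30 lat of wall tops [-169.0, -169.0, -169.0, -168.0, -168.0, -168.0, -168.0, -168.0, -168.0, -168.0, -168.0, -167.0, -167.0, -167.0, -166.0, -166.0, -166.0, -166.0, -166.0, -166.0, -166.0, -165.0, -165.0, -165.0, -165.0, -165.0, -165.0, -165.0, -164.0, -164.0, -164.0, -164.0, -164.0, -114.0, -114.0, -114.0, -114.0, -114.0, -113.0, -113.0, -113.0, -113.0, -113.0, -113.0, -112.0, -112.0, -112.0, -112.0, -112.0, -112.0, -112.0, -111.0, -111.0, -111.0, -111.0, -111.0, -110.0, -110.0, -110.0, -110.0, -110.0, -110.0, -110.0, -110.0, -109.0, -109.0]
-30 -10 lat of wall tops [-169.0, -169.0, -169.0, -169.0, -169.0, -169.0, -169.0, -168.0, -168.0, -168.0, -168.0, -168.0, -168.0, -167.0, -167.0, -167.0, -167.0, -16
[... 3634 characters left out ...]
-121.0, -121.0, -121.0, -121.0, -121.0, -121.0, -120.0, -120.0, -120.0, -120.0, -119.0, -119.0, -119.0, -119.0, -119.0, -119.0, -119.0, -118.0, -118.0, -118.0, -118.0, -118.0, -117.0, -117.0, -117.0, -117.0, -117.0, -116.0, -116.0, -116.0, -116.0, -116.0, -116.0, -116.0, -116.0, -115.0, -99.0, -98.0, -98.0, -98.0, -98.0, -98.0, -97.0, -97.0, -97.0, -97.0, -97.0, -96.0, -96.0, -96.0, -96.0, -95.0, -95.0, -95.0, -95.0, -95.0, -94.0, -94.0, -94.0, -94.0, -94.0, -94.0, -93.0, -93.0, -93.0, -93.0, -92.0, -92.0, -92.0, -92.0, -92.0, -91.0, -91.0, -90.0, -90.0, -90.0, -90.0, -90.0, -90.0, -89.0, -89.0, -89.0, -89.0, -88.0, -88.0, -88.0, -88.0, -88.0, -88.0, -87.0, -87.0, -87.0, -87.0, -87.0, -87.0]
```

```bash
cat >> m.py <<'E'
yaw=np.radians(169.86);d=np.array([np.cos(yaw),np.sin(yaw)]);l=np.array([-d[1],d[0]])
O=np.r_[d*-.5866+l*-.139,.078];c15,s15=np.cos(np.radians(15)),np.sin(np.radians(15))
BX=np.r_[d*c15,-s15];BY=np.r_[l,0];BZ=np.cross(BX,BY)
def bed(x,y,z): return O+(BX*x+BY*y+BZ*z)/1000
def inbed(P): return (np.asarray(P)-O)@np.c_[BX,BY,BZ]*1000
E
python3 - <<'E'
from m import *
s=ld('side');c=ld('top')
print('side proj cap top',proj(s,[[.4538,-.1999,.072],[.4538,-.1999,.048]]))
im=s['pixels'][205:245,375:402];m=(im.min(2)>150).astype(np.uint8);v,u=np.nonzero(m);print(u.min()+375,u.max()+375,v.min()+205,v.max()+205,u.mean()+375)
print('O',O,'mouth',bed(-80,0,0),bed(-75,0,0))
# screw tip & plate in the top image, on height 14+7 / 25
print('screw tip',inbed(depth(c,[rc(146,178),rc(138,178),rc(128,178)])).round(1),inbed(onplane(c,[rc(150,178)],.078-s15*.085+.02)).round(1))
print('plate face',inbed(onplane(c,[rc(131,130),rc(124,205)],.078-s15*.1+.0245)).round(1))
print('side: bed corners',proj(s,[bed(-130,0,0),bed(-60,-25,14),bed(-60,25,14)]).round(0).tolist())
E
python3 -m creep '[{"x":0.03,"y":0.05,"z":0,"spin":-8},{"x":0.06,"y":0.10,"z":0,"spin":-16},{"x":0.09,"y":0.15,"z":0,"spin":-24},{"x":0.12,"y":0.20,"z":0,"spin":-31},{"x":0.15,"y":0.25,"z":0,"spin":-31},{"x":0.18,"y":0.30,"z":0,"spin":-31},{"x":0.21,"y":0.35,"z":0,"spin":-31},{"x":0.231,"y":0.384,"z":0,"spin":-31},{"x":0.231,"y":0.384,"z":-0.04,"spin":-31},{"x":0.231,"y":0.384,"z":-0.07,"spin":-31},{"x":0.231,"y":0.384,"z":-0.07,"spin":-31}]' 0.055 5
```

```text
side proj cap top [[388.79766011 212.96554566]
 [388.22933561 223.34996089]]
385 393 213 216 388.62068965517244
O [0.60190911 0.03355562 0.078     ] mouth [0.6779762  0.01995121 0.09870552] [0.67322201 0.02080148 0.09741143]
screw tip [[93.6 -2.1 13.3]
 [95.4 -1.  21.1]
 [99.1 -0.3 22.3]] [[90.5 -1.6 22.2]]
plate face [[100.3 -18.9  25.5]
 [ 98.6  10.7  25. ]]
side: bed corners [[226.0, 237.0], [257.0, 254.0], [269.0, 240.0]]
time: 1.48
ee_pos: [0.4525, -0.1993, 0.1756]
eef_rot: [-0.642, 0.767, 0.002, -0.001]
ft_force: [-0.6, 0.3, 1.3]
width: 0.0552
```

```bash
python3 -m creep '[{"z":-0.04},{"z":-0.08},{"z":-0.11},{"z":-0.11},{"z":-0.11}]'
python3 - <<'E'
from m import *
c=cam('top');cv2.imwrite('pics/g1.png',cv2.resize(c['pixels'][230:360,340:500],None,fx=4,fy=4))
print(r.read_state()['ee_pos'])
E
python3 -m creep '[{"z":0},{"z":0},{"z":0},{"z":0}]' 0.01 8
```

```text
[ 0.45356414 -0.19973568  0.17733953]invalid input at $[0]: expected keys x, y, z, spin
invalid input at $[0]: expected keys x, y, z, spin
```

View pics/g1.png

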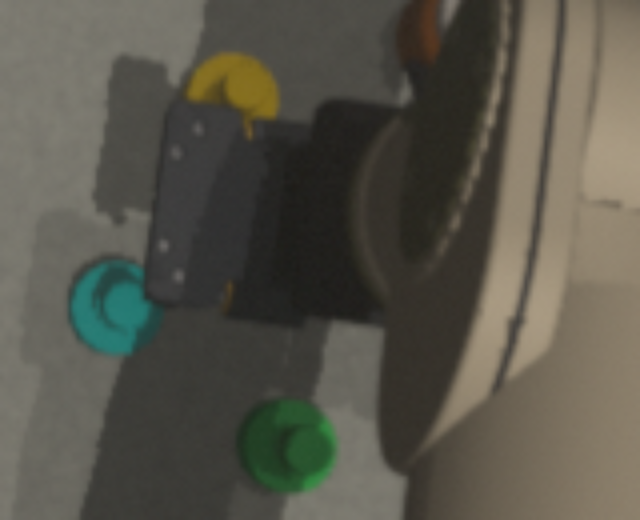

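The gripper is over the carrier, between the yellow (230,90) and turquoise (118,305) look-alikes in the crop, with nothing touched. Both calls were refused because every row needs all four keys.

```bash
python3 -m creep '[{"x":0,"y":0,"z":-0.04,"spin":0},{"x":0,"y":0,"z":-0.08,"spin":0},{"x":0,"y":0,"z":-0.11,"spin":0},{"x":0,"y":0,"z":-0.11,"spin":0},{"x":0,"y":0,"z":-0.11,"spin":0}]' &&
python3 -m creep '[{"x":0,"y":0,"z":0,"spin":0},{"x":0,"y":0,"z":0,"spin":0},{"x":0,"y":0,"z":0,"spin":0},{"x":0,"y":0,"z":0,"spin":0}]' 0.01 8
```

```text
time: 2.15
ee_pos: [0.4552, -0.2004, 0.0696]
eef_rot: [-0.642, 0.767, -0.001, 0.001]
ft_force: [-0.1, 0.5, 0.6]
width: 0.0548
time: 2.65
ee_pos: [0.454, -0.1999, 0.0677]
eef_rot: [-0.642, 0.767, -0.0, -0.0]
ft_force: [0.1, 1.8, 1.2]
width: 0.023
```

```bash
python3 -m creep '[{"x":0,"y":0,"z":0.01,"spin":0},{"x":0,"y":0,"z":0.04,"spin":0},{"x":0,"y":0,"z":0.08,"spin":0},{"x":0,"y":0,"z":0.12,"spin":0},{"x":0,"y":0,"z":0.15,"spin":0},{"x":0.02,"y":0.02,"z":0.16,"spin":0},{"x":0.045,"y":0.045,"z":0.16,"spin":0},{"x":0.075,"y":0.075,"z":0.16,"spin":0},{"x":0.105,"y":0.105,"z":0.16,"spin":0},{"x":0.135,"y":0.133,"z":0.16,"spin":0},{"x":0.165,"y":0.162,"z":0.16,"spin":0},{"x":0.19,"y":0.187,"z":0.16,"spin":0}]' - 20 &&
python3 -m creep '[{"x":0.02,"y":0.02,"z":0,"spin":0},{"x":0.0333,"y":0.0328,"z":0,"spin":0},{"x":0.0333,"y":0.0328,"z":-0.01,"spin":0},{"x":0.0333,"y":0.0328,"z":-0.025,"spin":0},{"x":0.0333,"y":0.0328,"z":-0.035,"spin":0},{"x":0.0333,"y":0.0328,"z":-0.04,"spin":0},{"x":0.0333,"y":0.0328,"z":-0.04,"spin":0},{"x":0.0333,"y":0.0328,"z":-0.04,"spin":0}]'
python3 - <<'E'
from m import *
c=cam('side');s=r.read_state();print(s['ee_pos'],s['ft_force'],s['width'])
cv2.imwrite('pics/p1.png',cv2.resize(c['pixels'][120:340,180:400],None,fx=2.7,fy=2.7))
E
```

```text
time: 4.15
ee_pos: [0.6447, -0.0117, 0.2278]
eef_rot: [-0.642, 0.766, 0.0, -0.0]
ft_force: [0.8, -0.4, -0.8]
width: 0.021
time: 5.15
ee_pos: [0.6775, 0.0199, 0.1881]
eef_rot: [-0.642, 0.767, -0.0, 0.0]
ft_force: [-0.1, 0.2, -1.2]
width: 0.0215
[0.67752446 0.01992692 0.18815353] [-0.5371669   0.44590032 -1.96717084] 0.021594841535944185
```

View pics/p1.png

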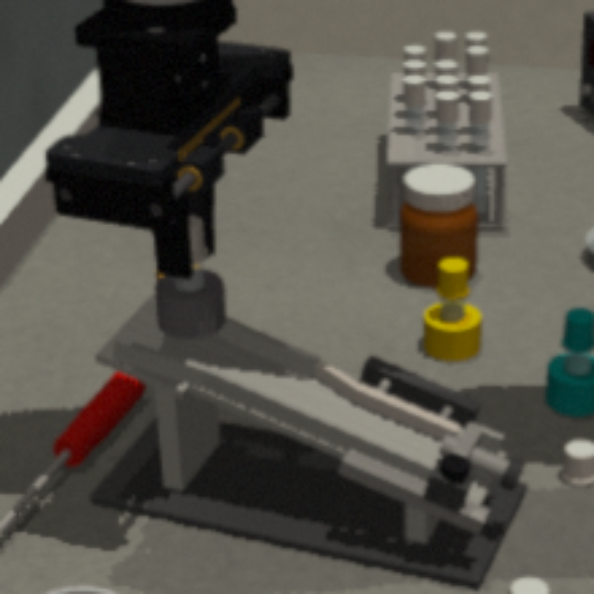

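The side view shows the carrier held upright by its cap, base at (190,300) in the crop, just above the middle of the flared mouth. I'll lower it to contact.

```bash
python3 -m creep '[{"x":0,"y":0,"z":-0.005,"spin":0},{"x":0,"y":0,"z":-0.010,"spin":0},{"x":0,"y":0,"z":-0.013,"spin":0},{"x":0,"y":0,"z":-0.013,"spin":0},{"x":0,"y":0,"z":-0.013,"spin":0}]' - 8
python3 -m creep '[{"x":0,"y":0,"z":-0.001,"spin":0},{"x":0,"y":0,"z":-0.001,"spin":0}]'
python3 -m creep '[{"x":0,"y":0,"z":-0.001,"spin":0},{"x":0,"y":0,"z":-0.001,"spin":0}]'
python3 -m creep '[{"x":0,"y":0,"z":-0.001,"spin":0},{"x":0,"y":0,"z":-0.001,"spin":0}]'
```

```text
time: 5.82
ee_pos: [0.6774, 0.0199, 0.1747]
eef_rot: [-0.642, 0.767, -0.0, 0.0]
ft_force: [-0.6, 0.1, -1.1]
width: 0.0217
time: 6.08
ee_pos: [0.6773, 0.0199, 0.1735]
eef_rot: [-0.642, 0.767, -0.0, -0.0]
ft_force: [0.5, -0.6, -1.6]
width: 0.0216
time: 6.32
ee_pos: [0.6772, 0.0199, 0.1725]
eef_rot: [-0.642, 0.767, -0.0, -0.0]
ft_force: [-0.8, 0.4, -2.2]
width: 0.0214
time: 6.58
ee_pos: [0.6774, 0.02, 0.1719]
eef_rot: [-0.642, 0.767, -0.0, 0.0]
ft_force: [0.1, -0.2, 0.8]
width: 0.022
```

```bash
python3 -m creep '[{"x":-0.002,"y":0.0004,"z":-0.0008,"spin":0},{"x":-0.0039,"y":0.0007,"z":-0.0016,"spin":0},{"x":-0.0058,"y":0.001,"z":-0.0024,"spin":0},{"x":-0.0077,"y":0.0014,"z":-0.0034,"spin":0},{"x":-0.0077,"y":0.0014,"z":-0.0034,"spin":0}]' - 5
python3 -m creep '[{"x":-0.0018,"y":0.0003,"z":-0.001,"spin":0},{"x":-0.0036,"y":0.0006,"z":-0.0021,"spin":0},{"x":-0.0055,"y":0.001,"z":-0.0032,"spin":0},{"x":-0.007,"y":0.0012,"z":-0.0042,"spin":0},{"x":-0.007,"y":0.0012,"z":-0.0042,"spin":0}]'
python3 - <<'E'
from m import *
c=cam('side');cv2.imwrite('pics/p2.png',cv2.resize(c['pixels'][180:300,190:330],None,fx=4,fy=4))
E
```

```text
time: 7.2
ee_pos: [0.6694, 0.0213, 0.168]
eef_rot: [-0.642, 0.767, 0.0, -0.0]
ft_force: [0.2, -0.2, -0.6]
width: 0.0216
time: 7.82
ee_pos: [0.6629, 0.0225, 0.1644]
eef_rot: [-0.642, 0.767, -0.0, 0.0]
ft_force: [1.7, 0.1, 2.1]
width: 0.0217
```

View pics/p2.png

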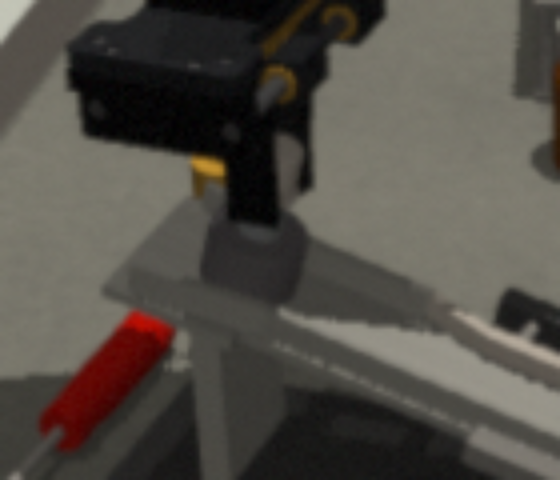

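The carrier has tilted flush with the sloping floor, base at (255,260) in the crop. I'll release, rise and measure it.

```bash
python3 -m creep '[{"x":0,"y":0,"z":0,"spin":0},{"x":0,"y":0,"z":0,"spin":0},{"x":0,"y":0,"z":0,"spin":0},{"x":0,"y":0,"z":0.02,"spin":0},{"x":0,"y":0,"z":0.05,"spin":0},{"x":0,"y":0,"z":0.07,"spin":0},{"x":0.03,"y":-0.005,"z":0.08,"spin":0},{"x":0.06,"y":-0.01,"z":0.08,"spin":0},{"x":0.075,"y":-0.013,"z":0.08,"spin":0},{"x":0.075,"y":-0.013,"z":0.08,"spin":0}]' 0.055
python3 - <<'E'
from m import *
c=cam('side');cv2.imwrite('pics/p3.png',cv2.resize(c['pixels'][130:310,170:340],None,fx=3,fy=3))
t=cam('top');cv2.imwrite('pics/p3t.png',cv2.resize(t['pixels'][100:300,230:350],None,fx=3,fy=3))
np.savez('side3.npz',**c)
print('expected cap top/base for x=-80',proj(c,[bed(-80,0,72),bed(-80,0,28)]).round(1).tolist(),proj(t,[bed(-80,0,72)]))
E
cd pics; python3 -c "
import cv2,numpy as np
a=cv2.imread('p3.png');b=cv2.imread('p3t.png');h=600
a=cv2.copyMakeBorder(a,0,h-a.shape[0],0,0,0);print(a.shape,b.shape);cv2.imwrite('p3b.png',np.hstack([a[:,:430],b[:h]]))"
```

```text
time: 9.12
ee_pos: [0.738, 0.0094, 0.2438]
eef_rot: [-0.642, 0.767, 0.0, -0.0]
ft_force: [0.4, -0.0, -0.5]
width: 0.0547
expected cap top/base for x=-80 [[258.5, 215.1], [253.9, 235.7]] [[290.5363058  172.21848997]]
(600, 510, 3) (600, 360, 3)
```

View pics/p3b.png

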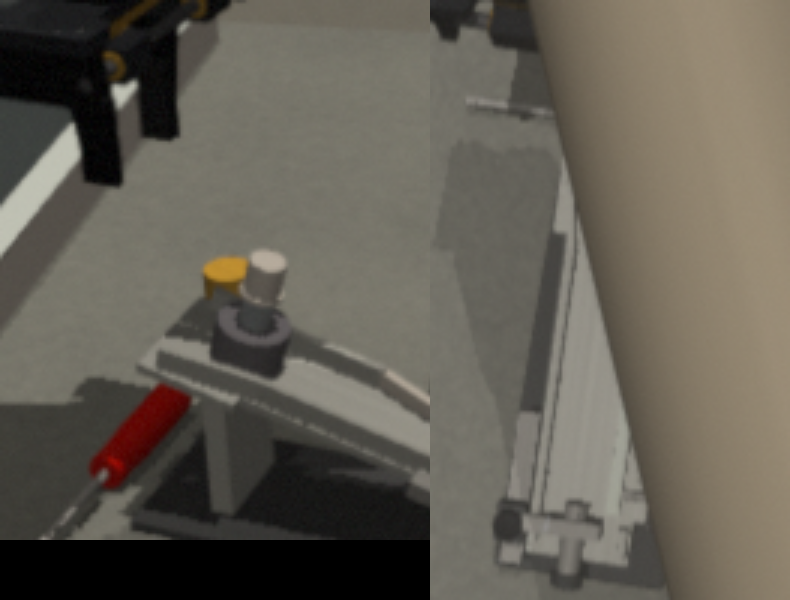

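The side view shows the carrier standing square in the flare. Its cap top is at (259,216) in full-image pixels, against a prediction of (258.5,215) for x = -80, y = 0, so the bed frame and the placing check out. Next I'll close the fingers and come down behind it.

```bash
python3 -m creep '[{"x":-0.0175,"y":0.005,"z":0,"spin":0},{"x":-0.0175,"y":0.005,"z":0,"spin":0},{"x":-0.0175,"y":0.005,"z":0,"spin":0},{"x":-0.0175,"y":0.005,"z":-0.03,"spin":0},{"x":-0.0175,"y":0.005,"z":-0.06,"spin":0},{"x":-0.0175,"y":0.005,"z":-0.08,"spin":0},{"x":-0.0175,"y":0.005,"z":-0.09,"spin":0},{"x":-0.0175,"y":0.005,"z":-0.0985,"spin":0},{"x":-0.0175,"y":0.005,"z":-0.0985,"spin":0},{"x":-0.0175,"y":0.005,"z":-0.0985,"spin":0}]' 0 20
python3 - <<'E'
from m import *
c=cam('side');cv2.imwrite('pics/p4.png',cv2.resize(c['pixels'][150:300,180:340],None,fx=4,fy=4))
s=r.read_state();print(inbed(s['ee_pos']-[0,0,.025]).round(1))
E
```

```text
time: 10.48
ee_pos: [0.7205, 0.0146, 0.1464]
eef_rot: [-0.642, 0.767, -0.0, 0.0]
ft_force: [0.3, -0.2, -0.1]
width: 0.0004
[-127.2   -2.2   10.8]
```

View pics/p4.png

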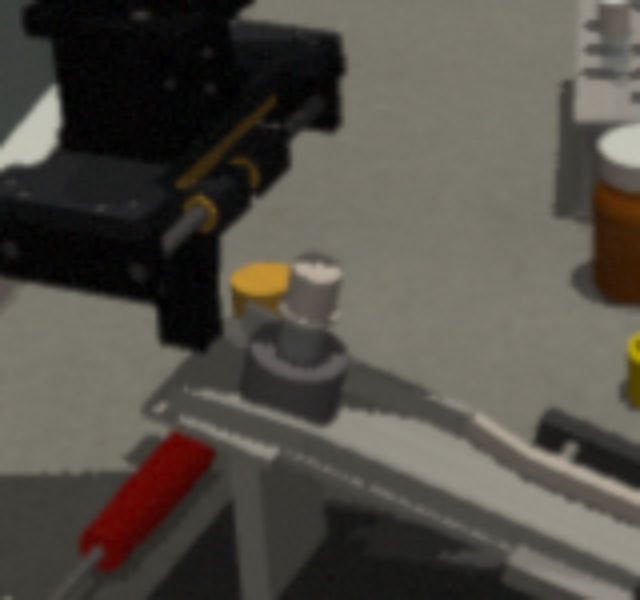

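```bash
python3 -m creep '[{"x":-0.0038,"y":0.0007,"z":-0.001,"spin":0},{"x":-0.0076,"y":0.0014,"z":-0.0021,"spin":0},{"x":-0.0114,"y":0.002,"z":-0.0031,"spin":0},{"x":-0.0143,"y":0.0026,"z":-0.0039,"spin":0},{"x":-0.0171,"y":0.0031,"z":-0.0047,"spin":0},{"x":-0.02,"y":0.0036,"z":-0.0054,"spin":0},{"x":-0.0228,"y":0.0041,"z":-0.0062,"spin":0},{"x":-0.0257,"y":0.0046,"z":-0.007,"spin":0},{"x":-0.0285,"y":0.0051,"z":-0.0078,"spin":0}]'
python3 - <<'E'
from m import *
s=r.read_state();print(inbed(s['ee_pos']-[0,0,.025]).round(1))
c=cam('side');cv2.imwrite('pics/p5.png',cv2.resize(c['pixels'][170:300,200:340],None,fx=4,fy=4))
im=c['pixels'].astype(int);hsv=cv2.cvtColor(c['pixels'],cv2.COLOR_BGR2HSV)
print({x:proj(c,[bed(x,0,72)]).round(1).tolist() for x in (-80,-75,-70,-65,-60)})
m=(im.min(2)>140);v,u=np.nonzero(m[200:236,245:285]);print('white',u.min()+245,u.max()+245,v.min()+200,v.max()+200)
E
```

```text
time: 11.65
ee_pos: [0.6914, 0.0197, 0.1377]
eef_rot: [-0.642, 0.767, -0.0, 0.0]
ft_force: [1.1, 0.1, 0.9]
width: 0.0003
[-96.5  -2.1  10. ]
{-80: [[258.5, 215.1]], -75: [[261.1, 216.2]], -70: [[263.8, 217.3]], -65: [[266.4, 218.4]], -60: [[269.1, 219.6]]}
white 262 269 221 223
```

View pics/p5.png

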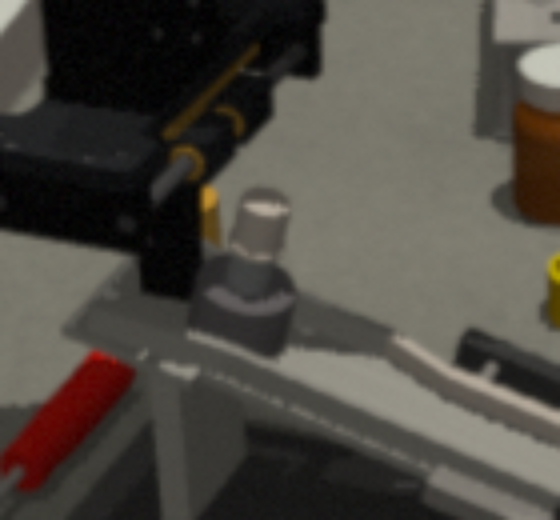

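The carrier is sliding upright: cap top at about (266,220) in full-image pixels, so its centre is near x = -65, about 31 mm ahead of the tool axis as planned. Carrying on.

```bash
python3 -m creep '[{"x":-0.0048,"y":0.0009,"z":-0.0013,"spin":0},{"x":-0.0095,"y":0.0017,"z":-0.0026,"spin":0},{"x":-0.0143,"y":0.0026,"z":-0.0039,"spin":0},{"x":-0.019,"y":0.0034,"z":-0.0052,"spin":0},{"x":-0.0238,"y":0.0043,"z":-0.0065,"spin":0},{"x":-0.0285,"y":0.0051,"z":-0.0078,"spin":0},{"x":-0.0333,"y":0.006,"z":-0.0091,"spin":0},{"x":-0.038,"y":0.0068,"z":-0.0104,"spin":0}]'
python3 -m creep '[{"x":-0.0029,"y":0.0005,"z":-0.0008,"spin":0},{"x":-0.0057,"y":0.001,"z":-0.0016,"spin":0},{"x":-0.0086,"y":0.0015,"z":-0.0023,"spin":0},{"x":-0.0114,"y":0.002,"z":-0.0031,"spin":0},{"x":-0.0143,"y":0.0026,"z":-0.0039,"spin":0},{"x":-0.0171,"y":0.0031,"z":-0.0047,"spin":0},{"x":-0.019,"y":0.0034,"z":-0.0052,"spin":0}]'
python3 -m creep '[{"x":-0.0019,"y":0.0003,"z":-0.0005,"spin":0},{"x":-0.0038,"y":0.0007,"z":-0.001,"spin":0},{"x":-0.0057,"y":0.001,"z":-0.0016,"spin":0},{"x":-0.0076,"y":0.0014,"z":-0.0021,"spin":0},{"x":-0.0095,"y":0.0017,"z":-0.0026,"spin":0}]'
python3 -c "
from m import *
s=r.read_state();print(inbed(s['ee_pos']-[0,0,.025]).round(1),s['ft_force']@BX,s['ft_force']@BY)"
```

```text
time: 12.7
ee_pos: [0.6533, 0.0265, 0.1272]
eef_rot: [-0.642, 0.767, -0.0, 0.0]
ft_force: [0.4, 0.4, 1.3]
width: 0.0004
time: 13.58
ee_pos: [0.6344, 0.0299, 0.122]
eef_rot: [-0.642, 0.767, -0.0, -0.0]
ft_force: [1.1, -0.6, 1.1]
width: 0.0001
time: 14.2
ee_pos: [0.625, 0.0315, 0.1194]
eef_rot: [-0.642, 0.767, -0.0, -0.0]
ft_force: [0.4, -0.0, 0.2]
width: 0.0005
[-26.5  -2.1   9.9] -0.4358010392134484 -0.021759169388443467
```

```bash
for i in 1 ; do python3 -m creep '[{"x":-0.0019,"y":0.0003,"z":-0.0005,"spin":0},{"x":-0.0038,"y":0.0007,"z":-0.001,"spin":0},{"x":-0.0057,"y":0.001,"z":-0.0016,"spin":0},{"x":-0.0076,"y":0.0014,"z":-0.0021,"spin":0},{"x":-0.0095,"y":0.0017,"z":-0.0026,"spin":0},{"x":-0.0114,"y":0.002,"z":-0.0031,"spin":0}]'; done
python3 -m creep '[{"x":-0.0019,"y":0.0003,"z":-0.0005,"spin":0},{"x":-0.0038,"y":0.0007,"z":-0.001,"spin":0},{"x":-0.0057,"y":0.001,"z":-0.0016,"spin":0},{"x":-0.0076,"y":0.0014,"z":-0.0021,"spin":0},{"x":-0.0095,"y":0.0017,"z":-0.0026,"spin":0},{"x":-0.0114,"y":0.002,"z":-0.0031,"spin":0}]'
python3 -c "
from m import *
s=r.read_state();print(inbed(s['ee_pos']-[0,0,.025]).round(1),s['ft_force']@BX,s['ft_force']@BY)"
```

```text
time: 14.95
ee_pos: [0.6139, 0.0338, 0.1166]
eef_rot: [-0.642, 0.767, -0.0, 0.0]
ft_force: [4.1, 3.0, 0.9]
width: 0.0005
time: 15.7
ee_pos: [0.6023, 0.036, 0.1134]
eef_rot: [-0.642, 0.767, 0.0, 0.0]
ft_force: [3.6, 3.1, -0.5]
width: 0.0005
[-2.7 -2.5 10.1] -2.768004436353934 -3.6604716196389417
```

```bash
python3 -m creep '[{"x":-0.0018,"y":0.0007,"z":-0.0005,"spin":0},{"x":-0.0037,"y":0.0014,"z":-0.001,"spin":0},{"x":-0.0056,"y":0.0017,"z":-0.0016,"spin":0}]'
python3 -c "
from m import *
s=r.read_state();print(inbed(s['ee_pos']-[0,0,.025]).round(1),s['ft_force']@BX,s['ft_force']@BY)"
```

```text
time: 16.08
ee_pos: [0.5967, 0.0371, 0.1117]
eef_rot: [-0.642, 0.767, -0.0, 0.0]
ft_force: [4.1, 1.6, 0.5]
width: 0.0002
[ 3.3 -2.6  9.9] -3.732767134063375 -2.2643616739789896
```

```bash
python3 -m creep '[{"x":-0.0018,"y":0.0006,"z":-0.0005,"spin":0},{"x":-0.0037,"y":0.0011,"z":-0.001,"spin":0},{"x":-0.0056,"y":0.0015,"z":-0.0016,"spin":0},{"x":-0.0075,"y":0.0018,"z":-0.0021,"spin":0}]'
python3 -m creep '[{"x":-0.0014,"y":0.0003,"z":-0.0004,"spin":0},{"x":-0.0028,"y":0.0005,"z":-0.0008,"spin":0},{"x":-0.0043,"y":0.0008,"z":-0.0012,"spin":0},{"x":-0.0057,"y":0.001,"z":-0.0016,"spin":0}]'
python3 - <<'E'
from m import *
c=cam('side');s=r.read_state();print(inbed(s['ee_pos']-[0,0,.025]).round(1),s['ft_force']@BX,s['ft_force']@BY)
cv2.imwrite('pics/p6.png',cv2.resize(c['pixels'][200:340,220:400],None,fx=4,fy=4))
print(proj(c,[bed(45,-3,72),bed(50,-3,72),bed(55,-3,72)]).round(1).tolist())
E
```

```text
time: 16.58
ee_pos: [0.5892, 0.0388, 0.1096]
eef_rot: [-0.642, 0.767, -0.0, 0.0]
ft_force: [5.0, 0.4, 2.3]
width: 0.0004
time: 17.08
ee_pos: [0.5835, 0.0399, 0.1081]
eef_rot: [-0.642, 0.767, -0.0, 0.0]
ft_force: [5.1, 0.1, 1.6]
width: 0.0003
[17.5 -3.1  9.8] -5.501711737779534 -1.5286056123324814
[[325.4, 244.8], [328.1, 246.0], [330.9, 247.1]]
```

View pics/p6.png

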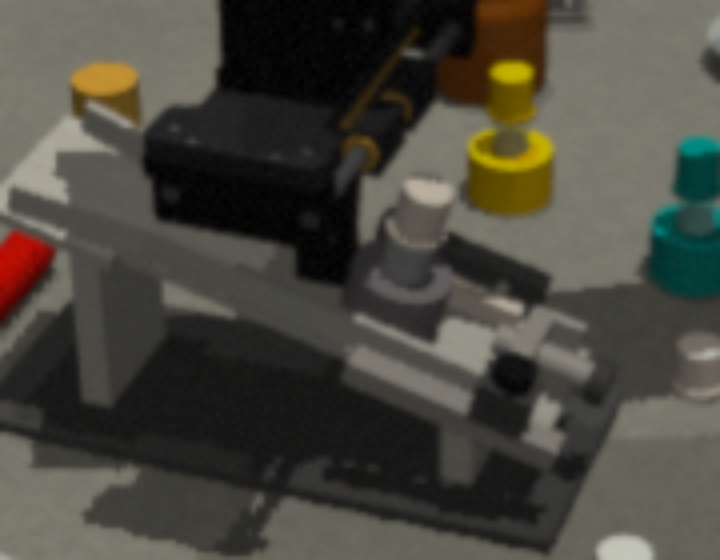

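The carrier is upright between shoe and wall, cap top at (327,247) in full-image pixels, so its centre is at about x = 49. The stop at about (350,287) still has a clear gap. The drag is about 5 N. I'll go on in small steps.

```bash
python3 -m creep '[{"x":-0.001,"y":0.0002,"z":-0.0003,"spin":0},{"x":-0.0019,"y":0.0003,"z":-0.0005,"spin":0},{"x":-0.0029,"y":0.0005,"z":-0.0008,"spin":0},{"x":-0.0038,"y":0.0007,"z":-0.001,"spin":0}]' | grep -E 'ee_|ft'
python3 -m creep '[{"x":-0.001,"y":0.0002,"z":-0.0003,"spin":0},{"x":-0.0019,"y":0.0003,"z":-0.0005,"spin":0},{"x":-0.0029,"y":0.0005,"z":-0.0008,"spin":0},{"x":-0.0038,"y":0.0007,"z":-0.001,"spin":0}]'| grep -E 'ee_|ft'
python3 -m creep '[{"x":-0.001,"y":0.0002,"z":-0.0003,"spin":0},{"x":-0.0019,"y":0.0003,"z":-0.0005,"spin":0}]'| grep -E 'ee_|ft'
python3 -c "
from m import *
s=r.read_state();print(inbed(s['ee_pos']-[0,0,.025]).round(1),s['ft_force']@BX,s['ft_force']@BY)"
```

```text
ee_pos: [0.5797, 0.0406, 0.107]
ft_force: [4.8, 0.1, 2.4]
ee_pos: [0.5759, 0.0413, 0.106]
ft_force: [4.5, -0.1, 2.0]
ee_pos: [0.574, 0.0417, 0.1055]
ft_force: [5.2, 0.6, 2.0]
[27.3 -3.1  9.9] -5.337127539661636 -1.543768545105604
```

```bash
python3 -m creep '[{"x":-0.0005,"y":0.0001,"z":-0.0001,"spin":0},{"x":-0.001,"y":0.0002,"z":-0.0003,"spin":0},{"x":-0.0014,"y":0.0003,"z":-0.0004,"spin":0},{"x":-0.0019,"y":0.0003,"z":-0.0005,"spin":0}]' | grep -E 'ee_|ft'
python3 -m creep '[{"x":-0.0005,"y":0.0001,"z":-0.0001,"spin":0},{"x":-0.001,"y":0.0002,"z":-0.0003,"spin":0},{"x":-0.0014,"y":0.0003,"z":-0.0004,"spin":0},{"x":-0.0019,"y":0.0003,"z":-0.0005,"spin":0}]' | grep -E 'ee_|ft'
python3 -m creep '[{"x":-0.0005,"y":0.0001,"z":-0.0001,"spin":0},{"x":-0.001,"y":0.0002,"z":-0.0003,"spin":0}]' | grep -E 'ee_|ft'
python3 -m creep '[{"x":-0.0005,"y":0.0001,"z":-0.0001,"spin":0},{"x":-0.001,"y":0.0002,"z":-0.0003,"spin":0}]' | grep -E 'ee_|ft'
python3 -c "
from m import *
s=r.read_state();print(inbed(s['ee_pos']-[0,0,.025]).round(1),s['ft_force']@BX,s['ft_force']@BY)"
```

```text
ee_pos: [0.5721, 0.042, 0.105]
ft_force: [4.7, 0.6, 1.8]
ee_pos: [0.5702, 0.0424, 0.1045]
ft_force: [5.1, 1.0, 1.9]
ee_pos: [0.5692, 0.0425, 0.1042]
ft_force: [4.5, -0.3, 2.4]
ee_pos: [0.5682, 0.0427, 0.1039]
ft_force: [5.7, 0.2, 2.5]
[33.4 -3.1  9.9] -6.063602399159052 -1.165645141853763
```

```bash
python3 -m creep '[{"x":-0.0005,"y":0.0001,"z":-0.0001,"spin":0},{"x":-0.001,"y":0.0002,"z":-0.0003,"spin":0}]' | grep -E 'ee_|ft'
python3 -m creep '[{"x":-0.0005,"y":0.0001,"z":-0.0001,"spin":0},{"x":-0.001,"y":0.0002,"z":-0.0003,"spin":0}]' | grep -E 'ee_|ft'
```

```text
ee_pos: [0.5672, 0.0429, 0.1036]
ft_force: [5.1, -0.1, 2.4]
ee_pos: [0.5663, 0.0431, 0.1033]
ft_force: [5.2, 0.1, 2.3]
```

```bash
python3 -m creep '[{"x":-0.0005,"y":0.0001,"z":-0.0001,"spin":0},{"x":-0.001,"y":0.0002,"z":-0.0003,"spin":0}]' | grep -E 'ee_|ft'
```

```text
ee_pos: [0.5653, 0.0432, 0.1031]
ft_force: [5.4, 0.7, 2.6]
```

```bash
python3 -m creep '[{"x":-0.0005,"y":0.0001,"z":-0.0001,"spin":0},{"x":-0.001,"y":0.0002,"z":-0.0003,"spin":0}]' | grep -E 'ee_|ft'
```

```text
ee_pos: [0.5643, 0.0435, 0.1028]
ft_force: [6.3, -0.5, 3.4]
```

```bash
python3 -m creep '[{"x":-0.0005,"y":0.0001,"z":-0.0001,"spin":0},{"x":-0.0009,"y":0.0002,"z":-0.0003,"spin":0}]' | grep -E 'ee_|ft'
```

```text
ee_pos: [0.5635, 0.0436, 0.1026]
ft_force: [5.8, -0.3, 3.8]
```

```bash
python3 -m creep '[{"x":-0.0005,"y":0.0001,"z":-0.0001,"spin":0},{"x":-0.0005,"y":0.0001,"z":-0.0001,"spin":0}]' | grep -E 'ee_|ft'
```

```text
ee_pos: [0.5629, 0.0437, 0.1024]
ft_force: [4.3, -0.8, 2.5]
```

```bash
python3 -m creep '[{"x":-0.0005,"y":0.0001,"z":-0.0001,"spin":0},{"x":-0.0005,"y":0.0001,"z":-0.0001,"spin":0}]' | grep -E 'ee_|ft'
```

```text
ee_pos: [0.5624, 0.0438, 0.1023]
ft_force: [4.2, -0.0, 1.9]
```

```bash
python3 -m creep '[{"x":-0.0005,"y":0.0001,"z":-0.0001,"spin":0},{"x":-0.0005,"y":0.0001,"z":-0.0001,"spin":0}]' | grep -E 'ee_|ft'; python3 -c "
from m import *
s=r.read_state();print(inbed(s['ee_pos']-[0,0,.025]).round(1),s['ft_force']@BX,s['ft_force']@BY)"
```

```text
ee_pos: [0.5619, 0.0439, 0.1022]
ft_force: [4.7, 0.2, 2.6]
[40.  -3.1  9.9] -5.0739897152401605 -1.011887413965678
```

```bash
python3 -m creep '[{"x":-0.0005,"y":0.0001,"z":-0.0001,"spin":0},{"x":-0.0005,"y":0.0001,"z":-0.0001,"spin":0}]' | grep -E 'ee_|ft'
```

```text
ee_pos: [0.5613, 0.044, 0.102]
ft_force: [4.6, -0.0, 1.9]
```

```bash
python3 -m creep '[{"x":-0.0005,"y":0.0001,"z":-0.0002,"spin":0},{"x":-0.0005,"y":0.0001,"z":-0.0002,"spin":0}]' | grep -E 'ee_|ft'
```

```text
ee_pos: [0.5609, 0.0441, 0.1019]
ft_force: [5.6, -0.6, 2.9]
```

```bash
python3 -m creep '[{"x":-0.0005,"y":0.0001,"z":-0.0001,"spin":0},{"x":-0.0005,"y":0.0001,"z":-0.0001,"spin":0}]' | grep -E 'ee_|ft'
```

```text
ee_pos: [0.5604, 0.0442, 0.1018]
ft_force: [5.1, 0.2, 3.1]
```

```bash
python3 -m creep '[{"x":-0.0005,"y":0.0001,"z":-0.0002,"spin":0},{"x":-0.0005,"y":0.0001,"z":-0.0002,"spin":0}]' | grep -E 'ee_|ft'
```

```text
ee_pos: [0.5603, 0.0442, 0.1018]
ft_force: [6.1, -0.8, 2.2]
```

```bash
python3 -m creep '[{"x":-0.0004,"y":0.0001,"z":-0.0001,"spin":0},{"x":-0.0004,"y":0.0001,"z":-0.0001,"spin":0}]' | grep -E 'ee_|ft'
```

```text
ee_pos: [0.5602, 0.0442, 0.1018]
ft_force: [7.8, -0.5, 2.0]
```

```bash
python3 -m creep '[{"x":0,"y":0,"z":0,"spin":0}]' | grep -E 'ee_|ft'
python3 - <<'E'
from m import *
c=cam('side');s=r.read_state();print(s['time'],inbed(s['ee_pos']-[0,0,.025]).round(1),s['ft_force']@BX,s['ft_force']@BY)
np.savez('side7.npz',**c)
E
```

```text
ee_pos: [0.5602, 0.0442, 0.1018]
ft_force: [7.7, -0.6, 2.7]
23.3 [41.8 -3.2  9.9] -8.07197189582422 0.3022995428011506
```

```bash
python3 -m creep '[{"x":-0.0004,"y":0.0001,"z":-0.0001,"spin":0},{"x":-0.0004,"y":0.0001,"z":-0.0001,"spin":0}]' | grep -E 'ee_|ft'
```

```text
ee_pos: [0.5601, 0.0442, 0.1018]
ft_force: [8.8, -0.6, 2.0]
```

```bash
python3 -m creep '[{"x":-0.0003,"y":0,"z":-0.0001,"spin":0},{"x":-0.0003,"y":0,"z":-0.0001,"spin":0}]' | grep -E 'ee_|ft'
```

```text
ee_pos: [0.5601, 0.0442, 0.1019]
ft_force: [9.8, -1.0, 1.9]
```

Firm contact: the tool has stopped moving while the force climbs with each command, at about 10 N of push, roughly 5 N above the drag. I'll back off slowly uphill, then rise.

```bash
python3 -m creep '[{"x":0.0006,"y":-0.0001,"z":0.0002,"spin":0},{"x":0.0012,"y":-0.0002,"z":0.0003,"spin":0},{"x":0.002,"y":-0.0003,"z":0.0005,"spin":0},{"x":0.004,"y":-0.0007,"z":0.0011,"spin":0},{"x":0.008,"y":-0.0014,"z":0.0022,"spin":0},{"x":0.014,"y":-0.0025,"z":0.0038,"spin":0},{"x":0.020,"y":-0.0036,"z":0.0055,"spin":0},{"x":0.022,"y":-0.004,"z":0.03,"spin":0},{"x":0.022,"y":-0.004,"z":0.07,"spin":0},{"x":0.03,"y":-0.004,"z":0.11,"spin":0},{"x":0.06,"y":-0.004,"z":0.14,"spin":0},{"x":0.09,"y":-0.004,"z":0.14,"spin":0}]'
python3 -m creep '[{"x":0.01,"y":-0.05,"z":0.02,"spin":0},{"x":0.01,"y":-0.10,"z":0.03,"spin":0},{"x":0.01,"y":-0.15,"z":0.03,"spin":0},{"x":0.01,"y":-0.20,"z":0.03,"spin":0},{"x":0.01,"y":-0.20,"z":0.03,"spin":0}]'
python3 - <<'E'
from m import *
c=cam('side');t=cam('top');np.savez('side8.npz',**c);np.savez('top8.npz',**t)
a=cv2.resize(c['pixels'][200:340,290:390],None,fx=4.2,fy=4.2);b=cv2.resize(t['pixels'][200:310,240:330],None,fx=4.2,fy=4.2)
b=cv2.copyMakeBorder(b,0,a.shape[0]-b.shape[0],0,0,0);cv2.imwrite('pics/end.png',np.hstack([a,b]))
print(proj(c,[bed(x,-3,72) for x in (70,73,76)]).round(1).tolist(),proj(t,[bed(x,-3,72) for x in (70,73,76)]).round(1).tolist())
# others unmoved?
for n,c1,c0 in(('side',c,ld('side')),('top',t,ld('top'))):
    df=(cv2.absdiff(c1['pixels'],c0['pixels']).max(2)>60).astype(np.uint8)
    k,_,s,ce=cv2.connectedComponentsWithStats(df);print(n,[(s[i,:5].tolist()) for i in range(1,k) if s[i,4]>25])
E
```

```text
time: 25.3
ee_pos: [0.6509, 0.0405, 0.2446]
eef_rot: [-0.642, 0.767, -0.002, 0.002]
ft_force: [0.3, -0.1, -0.8]
width: 0.0004
time: 25.92
ee_pos: [0.658, -0.1656, 0.2705]
eef_rot: [-0.639, 0.769, -0.0, -0.001]
ft_force: [0.9, 0.4, -0.0]
width: 0.0002
[[339.2, 250.7], [340.9, 251.4], [342.6, 252.1]] [[276.3, 259.2], [276.1, 260.9], [275.8, 262.6]]
side [[255, 0, 8, 5, 31], [491, 3, 36, 12, 235], [511, 18, 19, 15, 174], [256, 22, 47, 12, 359], [501, 30, 13, 3, 33], [240, 36, 78, 99, 4135], [487, 45, 51, 54, 1198], [599, 54, 41, 16, 290], [603, 163, 20, 88, 670], [238, 216, 16, 7, 91], [344, 216, 8, 4, 27], [340, 233, 17, 9, 50], [288, 234, 42, 24, 427], [378, 236, 10, 7, 35], [335, 248, 12, 8, 71], [345, 259, 35, 8, 80], [328, 260, 15, 12, 53], [324, 267, 23, 12, 64], [405, 267, 148, 50, 2025], [318, 275, 25, 16, 188], [561, 277, 36, 10, 156], [551, 318, 12, 11, 53], [576, 330, 32, 15, 158], [614, 341, 25, 7, 61]]
top [[435, 0, 10, 8, 72], [447, 0, 77, 49, 1644], [408, 7, 37, 70, 1156], [524, 12, 6, 32, 76], [437, 33, 9, 15, 74], [529, 47, 4, 15, 47], [543, 47, 3, 14, 39], [445, 49, 3, 14, 39], [533, 61, 10, 14, 126], [546, 61, 9, 14, 114], [448, 62, 81, 14, 913], [350, 77, 83, 91, 3473], [500, 201, 18, 5, 37], [541, 202, 7, 9, 46], [484, 205, 33, 61, 807], [528, 204, 12, 12, 86], [544, 217, 5, 9, 39], [452, 221, 11, 26, 191], [513, 221, 16, 27, 229], [534, 220, 9, 10, 70], [537, 235, 9, 10, 60], [278, 244, 14, 14, 28], [450, 250, 18, 6, 61], [413, 291, 4, 8, 28], [462, 298, 24, 27, 63], [365, 302, 12, 16, 94], [490, 317, 10, 19, 39], [462, 334, 102, 97, 5399], [513, 431, 56, 5, 115], [478, 447, 41, 6, 131], [502, 455, 34, 25, 464]]
```

View pics/end.png

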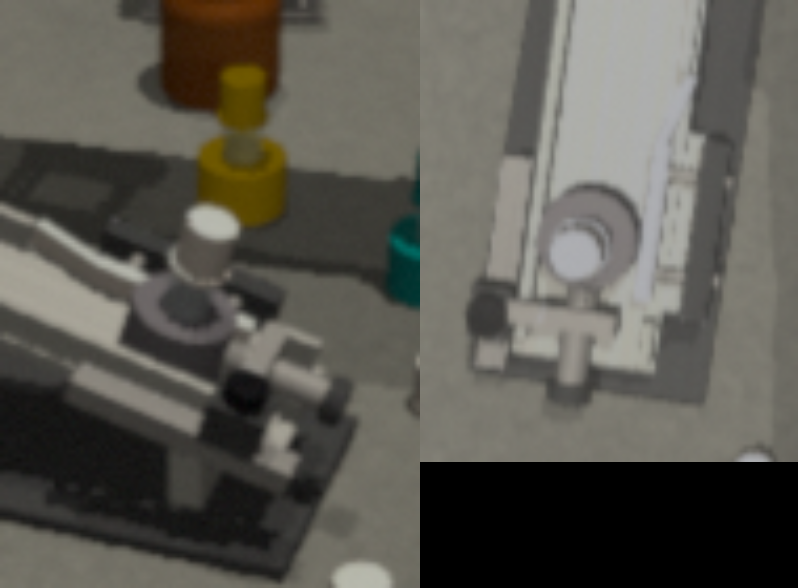

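The end view shows the carrier upright against the nose screw tip, at about (580,290) in the composite, and the gripper clear. The cap is within about 1 px of the prediction for x = 70–73. One rebound check, then I hand in.

Run:
```python
from m import *
a=np.load('side7.npz')['pixels'];b=np.load('side8.npz')['pixels']
up=lambda i:cv2.resize(cv2.cvtColor(i,cv2.COLOR_BGR2GRAY)[235:300,310:365],None,fx=8,fy=8,interpolation=cv2.INTER_CUBIC)
A,B=up(a),up(b);T=A[90:270,120:300]
m=cv2.minMaxLoc(cv2.matchTemplate(B,T,cv2.TM_CCOEFF_NORMED));print('shift px',(np.array(m[3])-[120,90])/8,m[1])
s=r.read_state();print(s['time'],s['ft_force'])
r.close_job()
```

```text
shift px [-0.125 -0.5  ] 0.7525641322135925
26.025 [-0.17349491  0.77016246  0.14626713]
the job is handed in; nothing more can be done
```

I moved the round carrier by its cap to the flared end of the chute, tilted it flush with the floor and let go. I then pushed it down through the shoe with closed fingers, low on its base. The job was handed in at 26 s of the 67 s allowed.

- **Contact with the screw:** the drag in the shoe was about 5 N. At a carrier position of about x = 72 mm the tool stopped while the push rose to about 10 N, so the screw took roughly 5 N, against its 20 N limit. I then backed off slowly.
- **Last views:** the carrier is upright and touching the nose screw, with the gripper clear. Its cap lies within about 1 px (about 2 mm) of where x = 70–73 mm predicts.
- **Rebound check:** the shift after backing off was 0.5 px or less. The match was only fair (0.75, because the gripper's shadow had moved), so I can't rule out a gap under about 1 mm.
- **Side force:** for a short stretch in the shoe there was a side load of about 3.7 N on the fingers. It dropped after I shifted the push about 1 mm.
- **Other objects:** none was deliberately touched. The before-and-after picture differences look like the arm, its shadow and the carrier, but I did not check each object one by one.

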